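# Close the sprung access panel

### The arm

A 6-joint arm with a two-finger parallel gripper is mounted at the origin on a cart in front of the work surface, level with it; the furniture and walls round the work are solid. World frame = base frame: x ahead of the robot, y to its left, z up, the work surface at z = 0. Lengths are in m, angles in rad, forces in N, time in s.
With the tool pointing down it reaches from about 0.35 to 0.775 m from the base axis. Payload 5.5 kg.
Tool frame: the origin (TCP) lies midway between the tips of the shut fingers; the grasp point (between the pads) lies 19 mm behind it; z points along the fingers, y is the line along which they close (so a half turn about z gives the same grasp; the last joint's range is limited). The gripper opens to 85 mm and grips with 20 to 120 N. Pads are 22 mm wide; open, the fingers measure 114 mm over their backs; the gripper's body (76 mm by 85 mm) begins 54 mm behind the grasp point. The pads swing forward as they close: fully open they stand 13 mm farther back than shut.
Start: joints at [1.066, 0.313, 0.046, 1.304, 0, 1.431], TCP at [0.205, 0.537, 0.231] pointing down, gripper open.
Joint ranges: [-2.76, 2.76], [-0.86, 1.69], [-1.03, 1.26], [-2.2, 2.34], [-1.47, 1.5], [-3.14, 3.14]. Speed limits (rad/s): [2.57, 2.57, 3.14, 3.14, 3.14, 3.14].

### API

Orientations are given as a unit quaternion [w, x, y, z].
In Python, from workcell import env gives the robot as it stands.
- The arm moves only by the tool move_arm, never from a script. Its argument "targets" is a list of rows, each a list of 3 entries, a list of its own where there are three numbers: the shift along the tool's x, y, z in mm, then the turn, a rotation vector about the tool's x, y, z in units of 10 degrees (1.0 is 10 degrees), then the closure, from -1 (fully open) to 1 (shut). In form: [[[dx, dy, dz], [ax, ay, az], gripper], ...]. A call has 1 to 5 rows; each row is the pose to reach, as a shift and turn from the pose commanded when the call began, along the tool's axes at that moment; what a row does not reach only later rows make up. A row lasts 1/8 s, in which the tool goes at most 62.5 mm and 10.7 degrees, less where a joint would pass 70% of its speed; a pose out of reach is approached as far as the arm can. A call with a gripper value outside its range is refused whole. The fingers move at their own pace and stop on an object; "squeeze" is the grip in N (left out, the last holds). Time passes only in rows, so rows that repeat a pose let the fingers close. It gives the time, the measured TCP pose, the force, the opening and the grip force at its end, in the units of the state.
- env.get_state(): the state, without advancing time (a new reading comes with each control period).
- env.read_camera(name): name is "scene" or "top" or "wrist"; returns a dict with "pixels" (384x512x3 uint8, red, green, blue), "fovy" (degrees; the focal length in pixels is half the picture's height over the tangent of half this angle, whatever the lens; pixels are square), "cx", "cy" (the principal point, pixels), "extrinsics" (4x4, takes a point from world to camera coordinates); the wrist camera has in their place "mount" (4x4, takes a point from camera to tool coordinates, whose origin is the TCP and whose axes are the flange's). Camera axes: x right, y up, looking along -z (the intrinsics and any distortion apply to the point x, -y, -z); pixel columns grow to the right and rows downward; lengths in m; the calibration is good to about 2 mm. A picture is of the moment at which its call begins: read the wrist's pose just before it. There is no depth.
- env.hand_in(): hands the job in; it is judged then, once.
Trained networks look in a picture, given as the dict that the camera call returned (one of the last four; its "shot" number tells which), for a name from the list of things; names that differ only in an ending like _2 or _b are one class to them, and where a whole thing is asked for, a point or a joint stands for the part that bears it (a point fixed in the world has none). Each returns a list of dicts, best first, with "confidence" (0 to 1); they miss things now and then, are a little off and sometimes report something else, mostly with a low value. They report only what shows in the picture. A call takes as long as a camera call.
- env.spot_in(thing, picture): "centre" ([x, y, z] in m, in world coordinates, good to about 4 mm: the middle of the surface that is visible of it).
- env.regions_of(thing, picture): "mask" (384x512 bool, what is visible of it).
- env.landmark_of(thing, picture): "centre" ([x, y, z] in m, in world coordinates, good to about 4 mm: a listed point, or the origin of a listed thing).
The state is a dict: "clock": time; "joint_pos": joint angles; "qvel": joint speeds; "tau": joint torques, N m; "tcp_pos": TCP position; "orientation": TCP orientation; "wrist_force": force on the tool from outside, world axes, zero at the start; "ft_torque": the same for the moment, N m; "finger_gap": finger opening in m; "grip_force": force on a finger pad.
Only numpy, scipy, OpenCV 4.12 (cv2) and the standard library are available. Lean on these libraries where they do the work, as an engineer would, in place of code of your own. Each camera call takes 0.05 s, during which the arm holds its last target. There are 200 camera calls.

### The job

Get the access panel of the instrument ready for its seal check: first swing the propped-open panel down onto its spring buffers, then turn the quarter-turn fastener on it anticlockwise until its grip bar lines up with the two index ribs beside it (the slot underneath is then aligned). Then press the panel down flat against the frame and finish while still holding it pressed there, the fastener still in line; do not let it spring back up. Leave the other things on the bench where they are.

Things in the scene. Friction and masses are not known exactly. Their poses are not given: they have to be found in the camera images.
- housing: Low fixed instrument housing, open-topped box 190 mm (its x) x 176 mm (its y) x 70 mm high, standing on the bench; origin at the centre of its underside, z up, its front looks along its -x, roughly toward the robot. Its flat top rim at z = 70 mm is the frame that the panel closes on. Yaw and place vary.
- panel (a joint): Angle (rad) of the aluminium access panel hinged at the housing's rear: 0 = flat on the frame (hard stop), grows as its front edge rises. Starts propped ajar at 0.35 to 0.7; hinge friction (0.24 N m) keeps it. Below 0.085 two sprung buffers push it up: flat takes about 10 N down at the fastener; let go, it returns to about 0.06. With the fastener out of line it stops at about 0.038.
- panel_hinge (a point): Middle of the panel's hinge line, which runs along the housing's y; in the housing frame at x = +75 mm, y = 0, z = 72 mm. The point turns with the panel (its y axis is the hinge axis). The panel reaches from 3 to 159 mm in front of the hinge line, is 150 mm wide and 4 mm thick, its middle plane through the hinge line.
- panel_edge (a point): Point on the panel's upper face in the middle of its front (free) edge, 150 mm from the hinge line and 9 mm inside the edge; axes as the panel's (z out of the panel's upper face).
- fastener (a joint): Angle (rad) of the steel quarter-turn fastener in the panel, positive anticlockwise from above. 0 = its grip bar is parallel to the hinge line, in line with the two dark index ribs, and its hidden cross bar lines up with the slot in the catch plate below (fits within about 0.18 either way). Starts at -1.4 to -0.9; stops at -1.6 and +0.9. Friction (0.04 N m) holds it.
- fastener_grip (a point): On the fastener's axis at mid height of its grip bar: on the panel's centre line, 118 mm from the hinge line, 17 mm above the panel's middle plane. Bar 12 mm thick (point x), 36 mm long (point y), 22 mm high (11 mm either side of this point), on a flange 38 mm across, 4 mm high; the point turns with it. Index ribs: on the panel, 26 to 42 mm from the axis, 2 mm high.
- cup: specimen cup, 62 mm wide, 71 mm high, screw lid; a bystander to be left alone. Origin at the centre of its underside.
- jar: white screw-cap jar, 47 mm wide, 93 mm high; a bystander to be left alone. Origin at the centre of its underside.
- dropper: brown dropper bottle, 29 mm wide, 92 mm high; a bystander to be left alone. Origin at the centre of its underside.
- marker: marker pen, 135 mm long, lying; a bystander to be left alone. Origin at the centre of its underside.
- dish: lidded petri dish, 61 mm wide, 15 mm high; a bystander to be left alone. Origin at the centre of its underside.
- slide_case: dark green slide box, 90 x 105 x 35 mm, closed; a bystander to be left alone. Origin at the centre of its underside.
- pipette: micropipette lying on its side, 289 mm long, 29 mm high; a bystander to be left alone. Origin at the centre of its underside.

How it is judged:
By the outcome, as a careful person would: the job done as asked, in the order asked, and still so for the second after the job is handed in, while the arm keeps its last pose, push and grip.
It also fails if it takes over 58 s, if anything falls off the work surface, if the arm or the gripper's body presses on something with over 40 N, if the wrist force passes 120 N, or if a joint passes its speed limit or range.

## Working session

There is one attempt and no reset: what is moved stays moved. The work goes in short steps, Python scripts to look and compute and a tool call to move; the robot and the scene stay as the last step left them, time stands still between calls to the robot, and variables do not carry over. Pictures are saved under pics/ and viewed, at most 10 in all, crops included, and the job is handed in when it is done.

Besides the shell and the picture viewer there is one more tool, called after "Call:" as name(argument=value, ...) on one line, values as JSON. move_arm: Moves the arm, as the interface text tells. Its arguments: {"type":"object","properties":{"targets":{"type":"array","items":{"type":"array"}},"squeeze":{"type":"number"}},"required":["targets"]}

```bash
mkdir -p pics; cat > h.py <<'E'
from workcell import env
import numpy as np, cv2
from scipy.spatial.transform import Rotation as R
def rot(q): return R.from_quat([q[1],q[2],q[3],q[0]])
def save(p,n): cv2.imwrite('pics/'+n+'.png',p['pixels'][:,:,::-1])
def lm(names,p):
    for n in names:
        r=env.landmark_of(n,p)
        print(n,[(np.round(d['centre'],4).tolist(),round(d['confidence'],2)) for d in r[:2]])
E
python3 - <<'E'
from h import *
s=env.get_state(); print(s['clock'],s['tcp_pos'],s['orientation'],s['finger_gap'])
for c in ['scene','top']:
    p=env.read_camera(c); save(p,c); print(c)
    lm(['housing','panel_hinge','panel_edge','fastener_grip','cup','jar','dropper','slide_case','pipette'],p)
a=cv2.imread('pics/scene.png');b=cv2.imread('pics/top.png')
E
```

```text
0.0 [0.20490103 0.53671176 0.23041157] [-2.88517342e-04  1.81388062e-01  9.83411180e-01 -8.59941958e-04] 0.08543503281410465
scene
housing [([0.574, 0.056, -0.0003], 0.93)]
panel_hinge [([0.6461, 0.0789, 0.0716], 0.51), ([0.6746, -0.4415, 0.0029], 0.34)]
panel_edge [([0.5249, 0.0378, 0.1546], 0.5)]
fastener_grip [([0.4222, 0.0239, 0.0006], 0.5), ([0.5599, 0.0515, 0.1502], 0.49)]
cup [([0.5233, 0.2238, -0.0058], 0.91), ([0.5243, 0.0348, 0.1526], 0.37)]
jar [([0.6855, -0.0854, -0.0031], 0.91), ([0.421, 0.0258, 0.0026], 0.23)]
dropper [([0.6104, 0.2076, -0.002], 0.52)]
slide_case [([0.6731, -0.4375, 0.0036], 0.95), ([0.5245, 0.0382, 0.1565], 0.5)]
pipette [([0.3752, 0.3955, 0.0043], 0.74), ([0.5734, 0.0544, -0.0007], 0.54)]
top
housing [([0.5761, 0.0553, 0.003], 0.59)]
panel_hinge [([0.6431, 0.079, 0.0709], 0.98)]
panel_edge [([0.5286, 0.0363, 0.1552], 0.77)]
fastener_grip [([0.5611, 0.047, 0.1503], 0.6), ([0.4218, 0.0278, -0.0018], 0.35)]
cup [([0.4795, -0.3552, 0.0007], 0.71), ([0.5222, 0.224, 0.0007], 0.64)]
jar [([0.6824, -0.0866, 0.0011], 0.73), ([0.5318, 0.0371, 0.1567], 0.57)]
dropper [([0.6052, 0.2071, -0.0019], 0.6), ([0.6839, -0.0868, -0.0008], 0.56)]
slide_case [([0.6754, -0.4439, 0.0002], 0.91)]
pipette [([0.3747, 0.4004, 0.0029], 0.91), ([0.5787, 0.0558, 0.0024], 0.38)]
```

```bash
ls; ls pics
```

```text
h.py
pics
scene.png
top.png
```

View pics/scene.png

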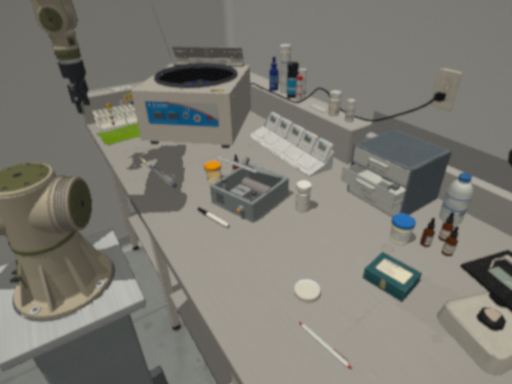

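View pics/top.png

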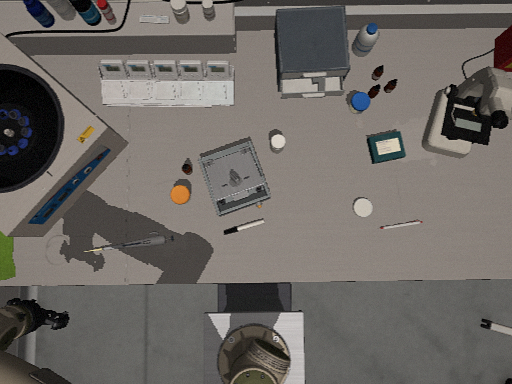

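The scene view shows the open housing near (250,188) with its panel propped up. Orange cup is at (213,170), jar at (303,195). In the top view the housing is at (234,177), yawed about 19°, and the networks' points match that geometry (panel ≈0.58 rad). Moving above the left front of the panel with the fingers shut.

```bash
cat >> h.py <<'E'
H=np.array([.6446,.079,.072]); PSI=.335
ex=np.array([np.cos(PSI),np.sin(PSI),0]); ey=np.array([-ex[1],ex[0],0])
def go(target,yaw_y=None):
    "shift (mm) and turn (10 deg) in tool axes from the measured pose to a world point, tool down, its y at yaw_y (deg)"
    s=env.get_state(); q=rot(s['orientation'])
    print('t',s['clock'],'tcp',np.round(s['tcp_pos'],4),'F',np.round(s['wrist_force'],1),'shift',np.round(q.inv().apply(np.array(target)-s['tcp_pos'])*1e3,1))
    y=q.apply([0,1,0]); print('yaw_y',np.degrees(np.arctan2(y[1],y[0])))
    if yaw_y is not None:
        w=R.from_euler('z',yaw_y-90,degrees=True)*R.from_euler('y',180,degrees=True)
        print('turn',np.round(np.degrees((q.inv()*w).as_rotvec())/10,2))
E
```

Call:
move_arm(targets=[[[-49,-35,0],[0,0,-0.6],1],[[-98,-70,0],[0,0,-1.2],1],[[-147,-105,0],[0,0,-1.8],1],[[-196,-140,0],[0,0,-2.4],1],[[-245,-175,0],[0,0,-3.0],1]], squeeze=60)

```text
clock: 1.62
tcp_pos: [0.3725, 0.2847, 0.2316]
orientation: [0.001, -0.081, 0.997, 0.0]
wrist_force: [0.8, 0.2, 0.0]
finger_gap: 0.0006
grip_force: 0.0
```

```bash
python3 - <<'E'
from h import *
go(H-.130*ex+.048*ey+[0,0,.108],130)
E
```

```text
t 1.625 tcp [0.3725 0.2847 0.2316] F [0.8 0.2 0. ] shift [ -98.8 -222.1   51.6]
yaw_y 99.31740059045259
turn [ 0.    0.01 -3.07]
```

Call:
move_arm(targets=[[[-22,-50,0],[0,0,-0.7],1],[[-46,-104,0],[0,0,-1.4],1],[[-70,-158,10],[0,0,-2.1],1],[[-92,-208,30],[0,0,-2.8],1],[[-99,-222,48],[0,0,-3.1],1]])

```text
clock: 2.25
tcp_pos: [0.5063, 0.0799, 0.1827]
orientation: [0.0, -0.342, 0.94, -0.0]
wrist_force: [-0.2, 0.3, -0.4]
finger_gap: 0.0001
grip_force: 0.0
```

```bash
python3 - <<'E'
from h import *
go(H-.142*ex+.048*ey+[0,0,.008],130)
E
```

```text
t 2.25 tcp [0.5063 0.0799 0.1827] F [-0.2  0.3 -0.4] shift [ 10.4   5.8 102.7]
yaw_y 129.99761289530113
turn [-0.01  0.   -0.  ]
```

Call:
move_arm(targets=[[[2,1,20],[0,0,0],1],[[4,2,40],[0,0,0],1],[[6,4,60],[0,0,0],1],[[8,5,78],[0,0,0],1],[[10,6,90],[0,0,0],1]])

```text
clock: 2.88
tcp_pos: [0.4928, 0.0808, 0.0927]
orientation: [-0.0, -0.343, 0.939, -0.0]
wrist_force: [0.7, -1.1, 1.3]
finger_gap: 0.0001
grip_force: 0.4
```

Call:
move_arm(targets=[[[0,0,5],[0,0,0],1],[[0,0,10],[0,0,0],1],[[0,0,11],[0,0,0],1]])

```text
clock: 3.25
tcp_pos: [0.493, 0.0809, 0.0825]
orientation: [0.0, -0.343, 0.939, 0.0]
wrist_force: [-1.6, -1.0, 3.7]
finger_gap: 0.0001
grip_force: 1.6
```

Call:
move_arm(targets=[[[0,0,-30],[0,0,0],1],[[0,0,-80],[0,0,0],0],[[0,0,-140],[0,0,0],-1],[[0,0,-145],[0,0,0],-1]])

```text
clock: 3.75
tcp_pos: [0.4961, 0.081, 0.2325]
orientation: [0.005, -0.343, 0.939, -0.002]
wrist_force: [-0.5, -0.1, -0.6]
finger_gap: 0.0546
grip_force: 0.0
```

```bash
python3 - <<'E'
from h import *
T=env.get_state(); ims=[]
for c in ['wrist','top']:
    p=env.read_camera(c); save(p,c+'2'); print(c)
    lm(['panel_hinge','panel_edge','fastener_grip'],p)
    for d in env.regions_of('fastener',p)[:2]:
        m=d['mask']; ys,xs=np.nonzero(m); print(d['confidence'],m.sum(),xs.mean(),ys.mean())
    if c=='wrist': print(p['fovy'],p['mount'])
go(H-.117*ex+[0,0,.1],130)
E
```

```text
wrist
panel_hinge [([0.6447, 0.0813, 0.0717], 0.67)]
panel_edge [([0.5033, 0.0313, 0.0849], 0.97)]
fastener_grip [([0.536, 0.0403, 0.0951], 0.91)]
0.68 1019 204.95289499509323 181.49067713444555
69.09588257711533 [[-9.32453125e-04  9.50324509e-01  3.11259470e-01  7.98098803e-02]
 [ 9.99999529e-01  8.02676776e-04  5.45041322e-04  5.14774168e-04]
 [ 2.68125379e-04  3.11259832e-01 -9.50324810e-01 -1.41407131e-01]
 [ 0.00000000e+00  0.00000000e+00  0.00000000e+00  1.00000000e+00]]
top
panel_hinge [([0.644, 0.0794, 0.0751], 0.69)]
panel_edge [([0.5028, 0.0297, 0.083], 0.63)]
fastener_grip []
0.39 66 240.4090909090909 190.8030303030303
0.33 1172 246.58873720136518 177.4428327645051
t 4.25 tcp [0.4925 0.0809 0.2263] F [-0.5  0.4 -0.2] shift [ -5.9 -57.8  54.3]
yaw_y 130.0987954494769
turn [ 0.01 -0.01  0.01]
```

View pics/wrist2.png

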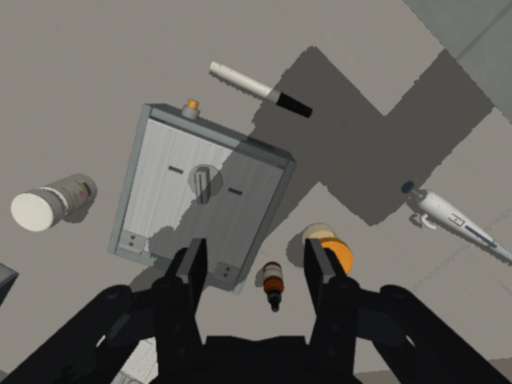

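The wrist view shows the panel down, the fastener at (205,182) with its bar nearly vertical in the image, and the index ribs at (175,170) and (235,191). I'll enlarge this to measure the bar angle.

```bash
python3 - <<'E'
import cv2
a=cv2.imread('pics/wrist2.png')[145:220,155:255]
cv2.imwrite('pics/crop.png',cv2.resize(a,None,fx=8,fy=8,interpolation=cv2.INTER_CUBIC))
E
```

```text
(no output)
```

View pics/crop.png

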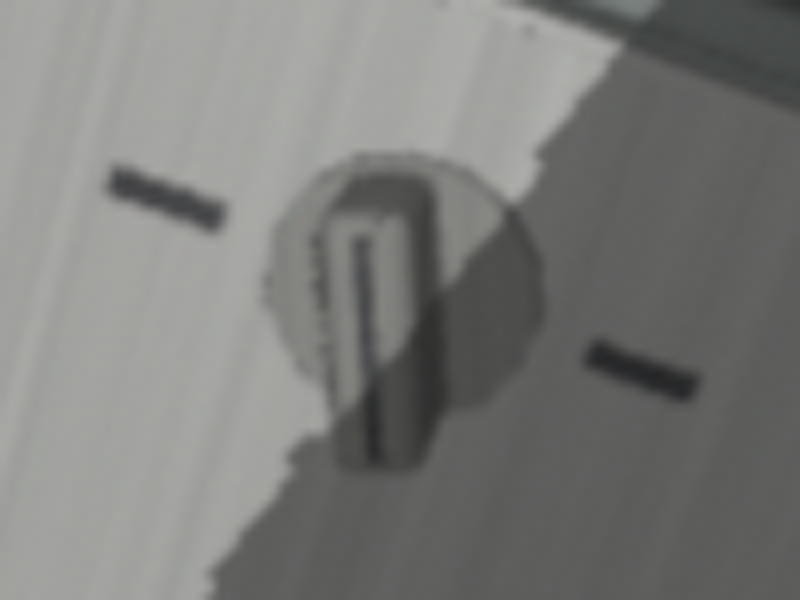

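```bash
cat >> h.py <<'E'
def ray(p,s,uv,z):
    "world points where wrist-picture pixels uv meet the height z"
    f=p['pixels'].shape[0]/2/np.tan(np.radians(p['fovy']/2)); uv=np.atleast_2d(uv).astype(float)
    d=np.c_[(uv[:,0]-p['cx'])/f,-(uv[:,1]-p['cy'])/f,-np.ones(len(uv))]
    q=rot(s['orientation']); M=np.array(p['mount'])
    d=q.apply(d@M[:3,:3].T); o=q.apply(M[:3,3])+s['tcp_pos']
    return o+d*((z-o[2])/d[:,2])[:,None]
E
python3 - <<'E'
from h import *
s=env.get_state(); p=env.read_camera('wrist')
print([k for k in p], p['cx'],p['cy'])
lm(['panel_edge','fastener_grip'],p)
save(p,'wrist3')
c=lambda a:np.array(a)/8+[155,145]
b=ray(p,s,c([[362,238],[374,460]]),.107); r=ray(p,s,c([[112,180],[697,388]]),.083)
for n,v in (('bar',b),('rib',r)):
    d=v[1]-v[0]; print(n,np.round(v,4),np.linalg.norm(d),np.degrees(np.arctan2(d[1],d[0])),v.mean(0))
a=p['pixels'][145:220,155:255,::-1]
cv2.imwrite('pics/crop3.png',cv2.resize(a,None,fx=8,fy=8,interpolation=cv2.INTER_CUBIC))
E
```

```text
['pixels', 'fovy', 'cx', 'cy', 'mount', 'shot'] 255.17359851207405 193.86041756783953
panel_edge [([0.5017, 0.0307, 0.081], 0.98), ([0.4203, 0.0303, 0.0027], 0.39)]
fastener_grip [([0.5348, 0.0387, 0.0968], 0.78)]
bar [[0.5155 0.0319 0.107 ]
 [0.5374 0.05   0.107 ]] 0.0283716424341908 39.55667274389474 [0.5264412  0.04093007 0.107     ]
rib [[0.5379 0.0025 0.083 ]
 [0.511  0.0789 0.083 ]] 0.08096044823917843 109.42943446736857 [0.52446486 0.04069103 0.083     ]
```

View pics/crop3.png

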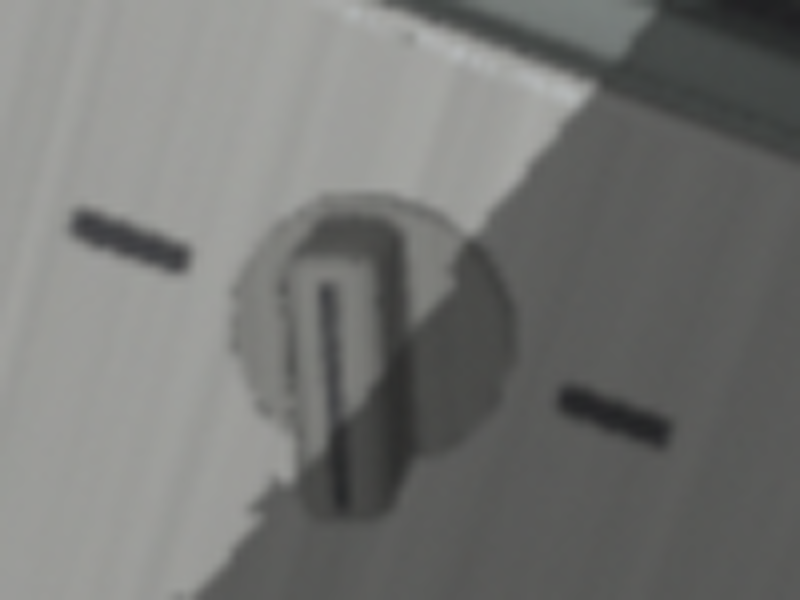

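```bash
python3 - <<'E'
from h import *
s=env.get_state(); p=env.read_camera('wrist')
c=lambda a:np.array(a)/8+[155,145]
for n,px,z in (('bar',[[325,285],[342,508]],.107),('rib',[[72,220],[672,435]],.083)):
    v=ray(p,s,c(px),z); d=v[1]-v[0]; print(n,np.linalg.norm(d),np.degrees(np.arctan2(d[1],d[0])),v.mean(0))
go([.5345,.040,.135],130)
E
```

```text
bar 0.02897469205785217 40.45743181770022 [0.53480444 0.04135223 0.107     ]
rib 0.08374691849543353 109.12965068106396 [0.53275051 0.04103739 0.083     ]
t 4.45 tcp [0.4929 0.0809 0.2271] F [-0.8  0.2  0.3] shift [ -5.5 -58.1  92. ]
yaw_y 130.09658345435832
turn [ 0.   -0.    0.01]
```

Call:
move_arm(targets=[[[-3,-30,30],[0,0,0],0],[[-5,-58,60],[0,0,0],0],[[-5,-58,90],[0,0,0],0],[[-5,-58,115],[0,0,0],0],[[-5,-58,120],[0,0,0],0]])

```text
clock: 5.08
tcp_pos: [0.5328, 0.0398, 0.1056]
orientation: [-0.002, -0.343, 0.939, 0.001]
wrist_force: [-0.4, 1.8, 0.4]
finger_gap: 0.0426
grip_force: 0.0
```

```bash
python3 - <<'E'
from h import *
go([.5345,.0405,.088],130.3)
print(env.get_state()['finger_gap'])
p=env.read_camera('wrist'); lm(['fastener_grip'],p); save(p,'wrist4')
E
```

```text
t 5.075 tcp [0.5328 0.0398 0.1056] F [-0.4  1.8  0.4] shift [-1.9 -0.6 17.6]
yaw_y 130.08568800148421
turn [ 0.01 -0.01 -0.02]
0.04260980712180154
fastener_grip [([0.536, 0.0364, 0.0957], 0.96), ([0.5702, 0.0533, -0.0041], 0.36)]
```

View pics/wrist4.png

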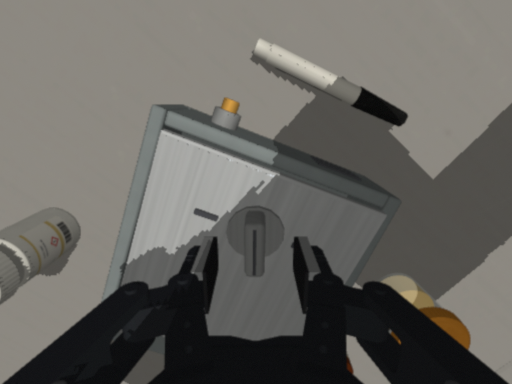

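The bar at (254,243) sits centred between the fingers (210 and 303) and parallel to the pads. Descending and gripping.

Call:
move_arm(targets=[[[-1,0,10],[0,0,0],0],[[-2,0,17],[0,0,0],0],[[-2,0,17],[0,0,0],0.6],[[-2,0,17],[0,0,0],1],[[-2,0,17],[0,0,0],1]], squeeze=50)

```text
clock: 5.8
tcp_pos: [0.5355, 0.0413, 0.0905]
orientation: [0.0, -0.343, 0.939, 0.0]
wrist_force: [-1.2, 0.6, 0.1]
finger_gap: 0.0106
grip_force: 52.4
```

Call:
move_arm(targets=[[[0,0,0],[0,0,0],1],[[0,0,0],[0,0,0],1]])

```text
clock: 6.05
tcp_pos: [0.5355, 0.0413, 0.0904]
orientation: [0.0, -0.343, 0.939, 0.0]
wrist_force: [-1.6, 1.6, 2.3]
finger_gap: 0.0106
grip_force: 52.6
```

Call:
move_arm(targets=[[[0,0,0],[0,0,-0.7],1],[[0,0,0],[0,0,-1.4],1],[[0,0,0],[0,0,-2.1],1],[[0,0,0],[0,0,-2.8],1],[[0,0,0],[0,0,-3.5],1]])

```text
clock: 6.68
tcp_pos: [0.5345, 0.0419, 0.0902]
orientation: [-0.0, -0.611, 0.791, 0.001]
wrist_force: [-3.5, 2.9, 2.7]
finger_gap: 0.0108
grip_force: 53.6
```

```bash
python3 - <<'E'
from h import *
go([.5355,.0413,.0904],199.2); s=env.get_state(); print(s['ft_torque'],s['wrist_force'])
E
```

```text
t 6.675 tcp [0.5345 0.0419 0.0902] F [-3.5  2.9  2.7] shift [ 0.3 -1.1 -0.2]
yaw_y 165.34981477000716
turn [ 0.01  0.01 -3.39]
[ 1.09326868  1.04954197 -0.1055022 ] [-3.46677151  2.94932316  2.67241896]
```

Call:
move_arm(targets=[[[0,0,0],[0,0,-0.7],1],[[0,0,0],[0,0,-1.4],1],[[0,0,0],[0,0,-2.1],1],[[0,0,0],[0,0,-2.8],1],[[0,0,0],[0,0,-3.4],1]])

```text
clock: 7.3
tcp_pos: [0.5335, 0.0417, 0.0897]
orientation: [0.001, 0.816, -0.578, -0.002]
wrist_force: [-5.2, 2.4, 1.7]
finger_gap: 0.0108
grip_force: 54.0
```

```bash
python3 - <<'E'
from h import *
go([.5355,.0413,.0904],199.2)
p=env.read_camera('wrist'); save(p,'wrist5')
a=p['pixels'][130:330,130:380,::-1]
cv2.imwrite('pics/crop5.png',cv2.resize(a,None,fx=3,fy=3,interpolation=cv2.INTER_CUBIC))
E
```

```text
t 7.3 tcp [0.5335 0.0417 0.0897] F [-5.2  2.4  1.7] shift [ 1.  -1.7 -0.7]
yaw_y -160.67719559709818
turn [0.02 0.01 0.01]
```

View pics/crop5.png

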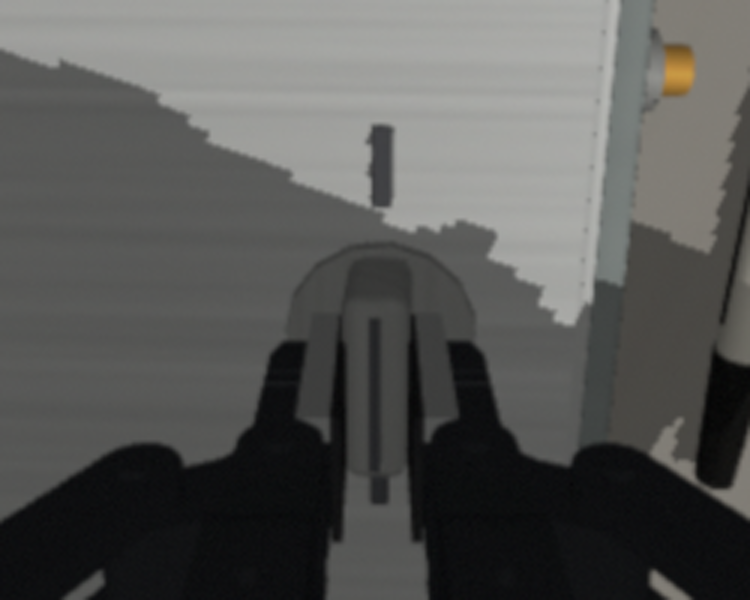

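The bar (x≈375 px in the crop) is parallel to both ribs and in line with them (382 and 380 px). Now pressing down.

Call:
move_arm(targets=[[[0,0,2],[0,0,0],1],[[0,0,4],[0,0,0],1],[[0,0,6],[0,0,0],1],[[0,0,7],[0,0,0],1],[[0,0,7],[0,0,0],1]], squeeze=80)

```text
clock: 7.98
tcp_pos: [0.533, 0.0416, 0.084]
orientation: [0.001, 0.814, -0.58, -0.002]
wrist_force: [-11.2, 1.0, 13.3]
finger_gap: 0.0098
grip_force: 84.7
```

Call:
move_arm(targets=[[[0,0,2],[0,0,0],1],[[0,0,2],[0,0,0],1]])

```text
clock: 8.22
tcp_pos: [0.5328, 0.0413, 0.0833]
orientation: [0.001, 0.814, -0.58, -0.002]
wrist_force: [-15.5, 1.0, 22.8]
finger_gap: 0.0099
grip_force: 87.1
```

Call:
move_arm(targets=[[[0,0,2],[0,0,0],1],[[0,0,2],[0,0,0],1]])

```text
clock: 8.48
tcp_pos: [0.5328, 0.0413, 0.083]
orientation: [0.001, 0.814, -0.58, -0.001]
wrist_force: [-18.1, -0.1, 35.7]
finger_gap: 0.0097
grip_force: 88.7
```

```bash
python3 - <<'E'
from h import *
p=env.read_camera('wrist'); save(p,'wrist6'); lm(['panel_edge','fastener_grip'],p)
lm(['panel_edge','fastener_grip'],env.read_camera('top'))
a=p['pixels'][130:330,130:380,::-1]
cv2.imwrite('pics/crop6.png',cv2.resize(a,None,fx=3,fy=3,interpolation=cv2.INTER_CUBIC))
go([.5328,.0413,.083],199.2); s=env.get_state(); print(s['wrist_force'],s['ft_torque'])
E
```

```text
panel_edge [([0.5032, 0.0288, 0.0759], 0.55)]
fastener_grip [([0.5328, 0.04, 0.0878], 0.69)]
panel_edge [([0.5039, 0.0287, 0.0745], 0.57), ([0.6091, 0.2053, -0.0039], 0.27)]
fastener_grip []
t 8.775 tcp [0.5328 0.0413 0.083 ] F [-18.5   0.5  35.1] shift [-0.  0.  0.]
yaw_y -160.93247500980286
turn [ 0.01  0.   -0.01]
[-18.45512256   0.50394036  35.09046762] [ 0.57796352  4.01829829 -0.0363074 ]
```

View pics/crop6.png

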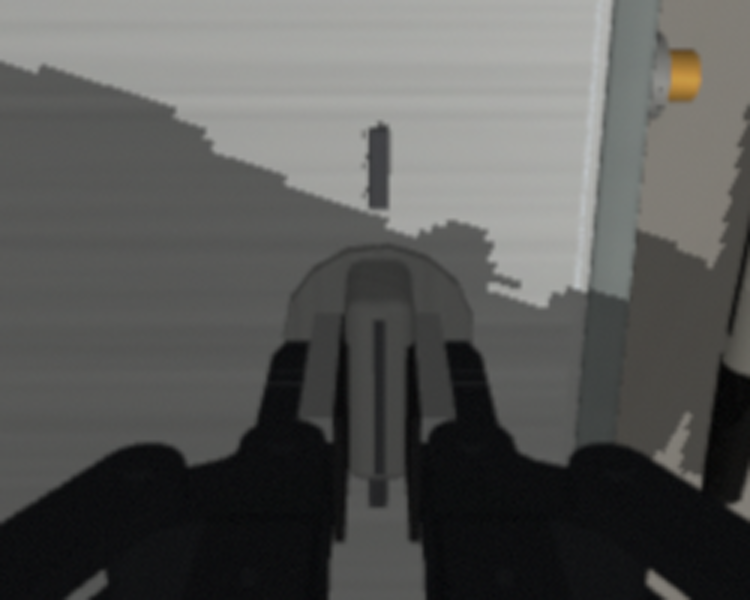

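The bar is exactly in line with both ribs (about 378 px), the panel edge measures z≈75 mm against 74 mm when flat, and the press meets a hard stop. I'll ease the push slightly, then hand in.

Call:
move_arm(targets=[[[0,0,-1],[0,0,0],1],[[0,0,-1],[0,0,0],1],[[0,0,-1],[0,0,0],1]])

```text
clock: 9.15
tcp_pos: [0.5328, 0.0413, 0.0832]
orientation: [0.001, 0.814, -0.58, -0.001]
wrist_force: [-16.2, 0.8, 29.2]
finger_gap: 0.0099
grip_force: 87.6
```

```bash
python3 - <<'E'
from h import *
s=env.get_state(); print(s['tcp_pos'],s['wrist_force'],s['clock'])
if s['tcp_pos'][2]<.0835 and 18<s['wrist_force'][2]<40: print(env.hand_in())
E
```

```text
[0.53282764 0.04130373 0.08319284] [-16.23236035   0.83179094  29.24311076] 9.15
the job is handed in; nothing more can be done
None
```

I swung the panel down, turned the fastener into line with the index ribs, and handed the job in at 9.15 s with the panel held flat against the frame at about 29 N; no verdict came back.

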